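# Clamp a filter cell in the vise and hold its bayonet collar home

## Robot

A 6-joint arm with a two-finger parallel gripper is mounted at the origin on a cart in front of the work surface, level with it; the furniture and walls round the work are solid. World frame = base frame: x ahead of the robot, y to its left, z up, the work surface at z = 0. Lengths are in mm, angles in rad, forces in N, time in s.
With the tool pointing down it reaches from about 350 to 925 mm from the base axis. Payload 6.4 kg.
Tool frame: the origin (TCP) lies between the finger pads; the fingertips stand 22 mm ahead of it and the grasp point (between the pads) lies 3 mm ahead of it (env.tip_extent is the distance from the TCP to the fingertips, in mm); z points along the fingers, y is the line along which they close (so a half turn about z gives the same grasp; the last joint's range is limited). The gripper opens to 94 mm and grips with 3 to 60 N. Pads are 16 mm wide; open, the fingers measure 119 mm over their backs; the gripper's body (75 mm by 177 mm) begins 78 mm behind the grasp point.
Start: joints at [1.049, 0.245, 1.558, -0, 1.339, -0.174], TCP at [221.537, 611.093, 227.455] pointing down, gripper open.
Joint ranges: [-3.13, 3.13], [-1.02, 2.26], [0.13, 2.54], [-0.95, 4.09], [0.21, 2.88], [-2.74, 2.74]. Speed limits (rad/s): [2.57, 2.57, 3.14, 3.14, 3.14, 3.14].

## Interface

Orientations are given as [roll, pitch, yaw] about the fixed x, y, z axes, in that order (R = Rz(yaw) Ry(pitch) Rx(roll)).
In Python, from station import env gives the robot as it stands.
- The arm moves only by the tool step_arm, never from a script. Its argument "plan" is a list of rows, each an object of numbers: "tx", "ty", "tz": the shift along the tool's x, y, z in m; "ax", "ay", "az": the turn, a rotation vector about the tool's x, y, z in rad; "jaw": the finger opening in m, from 0 to 0.094. In form: [{"tx": .., "ty": .., "tz": .., "ax": .., "ay": .., "az": .., "jaw": ..}, ...]. A call has 1 to 8 rows; each row is the pose to reach, as a shift and turn from the pose commanded when the call began, along the tool's axes at that moment; what a row does not reach only later rows make up. A row lasts 1/10 s, in which the tool goes at most 50 mm and 8.59 degrees, less where a joint would pass 70% of its speed; a pose out of reach is approached as far as the arm can. A call with a gripper value outside its range is refused whole. The fingers move at their own pace and stop on an object; "force" is the grip in N (left out, the last holds). Time passes only in rows, so rows that repeat a pose let the fingers close. It gives the time, the measured TCP pose, the force, the opening and the grip force at its end, in the units of the state.
- env.state(): the state, without advancing time (a new reading comes with each control period).
- env.capture(name): name is "scene" or "top" or "wrist"; returns a dict with "frame" (420x560x3 uint8, red, green, blue), "z_map" (420x560 float32, mm along the optical axis (not along the pixel's ray), 0 where there is no reading), "vfov" (degrees; the focal length in pixels is half the picture's height over the tangent of half this angle, whatever the lens; pixels are square), "cx", "cy" (the principal point, pixels), "R" (3x3) and "t" (3): a world point X has camera coordinates R X + t; the wrist camera has in their place "tool_from_camera" (4x4, takes a point from camera to tool coordinates, whose origin is the TCP and whose axes are the flange's). Camera axes: x right, y down, z forward; pixel columns grow to the right and rows downward; lengths in mm; the calibration is good to about 2 mm. A picture is of the moment at which its call begins: read the wrist's pose just before it.
- env.finish_job(): hands the job in; it is judged then, once.
Trained networks look in a picture, given as the dict that the camera call returned (one of the last four; its "shot" number tells which), for a name from the list of things; names that differ only in an ending like _2 or _b are one class to them, and where a whole thing is asked for, a point or a joint stands for the part that bears it (a point fixed in the world has none). Each returns a list of dicts, best first, with "score" (0 to 1); they miss things now and then, are a little off and sometimes report something else, mostly with a low value. They report only what shows in the picture. A call takes as long as a camera call. They do not tell look-alikes from the thing itself.
- env.trace(picture, target): "pixels" (420x560 bool, what is visible of it) and "rect" ([left, top, width, height] in pixels, round what is visible of it).
- env.tip_of(picture, target): "location" ([column, row] in pixels: a listed point, or the origin of a listed thing).
The state is a dict: "time": time; "joint_pos": joint angles; "qvel": joint speeds; "tau": joint torques, N m; "eef_pos": TCP position; "tcp_rot": TCP orientation; "ft_force": force on the tool from outside, world axes, zero at the start; "wrist_torque": the same for the moment, N m; "finger_gap": opening from 0.0 (shut) to 1.0 (fully open); "gripper_force": force on a finger pad.
Only numpy, scipy, OpenCV 4.12 (cv2) and the standard library are available. Lean on these libraries where they do the work, as an engineer would, in place of code of your own. Each camera call takes 0.05 s, during which the arm holds its last target. There are 200 camera calls.

## Task

Crank the small blue vise shut so that its jaws clamp the aluminium filter cell firmly and let go of the crank. Then turn the knurled collar on top of the cell, feeling for the place where its hidden keyways drop over the pins (the nearest lies clockwise, seen from above), and push it down fully home against the spring. Finish while still holding the collar pushed home with the gripper; leave the bottle, the timer and the rack block where they stand.

Things in the scene. Friction and masses are not known exactly. Their poses are not given: they have to be found in the camera images.
- vise: small blue bench vise fixed to the bench, 186 (x) x 100 (y) mm. Origin: on the bench under the jaw opening. Its +x points from the crank (end near the robot) to the fixed jaw, z up. Polished bed 40 mm above the bench; fixed jaw face at x = +30 mm, fixed jaw and nut block (x = -92 to -76 mm) are 80 mm high above the bench
- vise_jaw: the vise's moving jaw, 64 mm wide; origin in the plane of its face, 40 mm above the bench, the jaw reaching 39 mm above it and 30 mm behind it. It slides along the vise's +x to close; it clamps the cell when its face stands 50 mm from the fixed jaw's
- vise_crank (a joint): crank angle, rad, positive (closing) about the vise's +x: clockwise as the robot sees it. 0: handle straight above the axis; +pi/2: at the -y side. 2.55 mm of jaw travel a rad; the gap takes 0.5 to 0.85 turn. It stays where it is left: friction 0.2 N m, 6 N at the handle, more once the jaw presses: about 12 N along the handle's path clamps firmly
- crank_handle (a point): middle of the crank's black revolving handle, a level rod 16 mm thick and 40 mm long, pointing along the vise's -x and turning freely on its pin. It runs on an upright circle of 34 mm radius about crank_axis. The crank's steel web begins 22 mm from this point towards the vise. It can be pinched from above all the way round
- crank_axis (a point): centre of the handle's circle, on the crank's axis in the plane of crank_handle, 62 mm above the bench; its axes are those of the vise
- filter_cell: loose aluminium filter cell, 0.5 kg, standing on the vise's bed between the open jaws. Origin: centre of its underside. Foot 50 x 50 mm, 49 mm high; then a round flange to 55 mm and an upright spigot 40 mm across that ends 79 mm above the origin. Hidden under the collar the spigot carries three radial pins, 120 degrees apart
- collar_mid (a point): centre of the loose dark knurled collar over the spigot: 58 mm across, 26 mm high, 0.13 kg, lip inward on top. At first it rests on the pins, 82 mm above filter_cell's origin. Its three keyways fit within 0.09 rad after 0.3 to 1.3 rad of clockwise turning: no pose or look tells where, feel for it. Then it sinks 12 mm (7 free, 5 against the spring); home is 70 mm above that origin
- cell_disc (a joint): how far the sprung steel disc on top of the spigot is pressed in by the collar's lip, m: 0 = free (stands 5 mm proud of the spigot), about 0.005 = collar home. Pushing takes 5 N at first and 7.5 N at home; let go, the spring lifts the collar again
- bottle_100: bystander: clear bottle with blue cap, 56 mm across, 105 mm high; origin under its centre
- timer: bystander: white bench timer, 62 x 66 x 19 mm; origin under its centre
- rack_block: bystander: violet tube block, 62 x 62 x 48 mm; origin under its centre
There are look-alikes about, which are no part of the job. Of the things shaped like the part that bears collar_mid, the dark steel one is meant.

How it is judged:
By the outcome, as a careful person would: the job done as asked, in the order asked, and still so for the second after the job is handed in, while the arm keeps its last pose, push and grip.
It also fails if it takes over 72 s, if anything falls off the work surface, if the arm or the gripper's body presses on something with over 40 N, if the wrist force passes 120 N, or if a joint passes its speed limit or range.

## Working session

There is one attempt and no reset: what is moved stays moved. The work goes in short steps, Python scripts to look and compute and a tool call to move; the robot and the scene stay as the last step left them, time stands still between calls to the robot, and variables do not carry over. Pictures are saved under pics/ and viewed, at most 10 in all, crops included, and the job is handed in when it is done.

Besides the shell and the picture viewer there is one more tool, called after "Emit:" by a JSON object that holds its "op" and its "data", one argument or row to a line. step_arm: Moves the arm, as the interface text tells. Its arguments: {"type":"object","properties":{"plan":{"type":"array"},"force":{"type":"number"}},"required":["plan"]}

```bash
mkdir -p pics; ls; cat > h.py <<'E'
import numpy as np, cv2
from station import env
from scipy.spatial.transform import Rotation as Rn
def K(p):
    f=p["frame"].shape[0]/2/np.tan(np.radians(p["vfov"])/2); return f,p["cx"],p["cy"]
def pose(p,st=None):
    if "R" in p: return np.array(p["R"]),np.array(p["t"])
    T=np.array(p["tool_from_camera"]); W=np.eye(4)
    W[:3,:3]=Rn.from_euler("xyz",st["tcp_rot"]).as_matrix(); W[:3,3]=st["eef_pos"]
    M=np.linalg.inv(W@T); return M[:3,:3],M[:3,3]
def ray(p,uv,st=None):
    f,cx,cy=K(p);R,t=pose(p,st); d=R.T@np.array([(uv[0]-cx)/f,(uv[1]-cy)/f,1]); return -R.T@t,d
def atz(p,uv,z,st=None):
    o,d=ray(p,uv,st); return o+d*(z-o[2])/d[2]
def tri(rs):
    A=0;b=0
    for o,d in rs:
        d=d/np.linalg.norm(d);P=np.eye(3)-np.outer(d,d);A=A+P;b=b+P@o
    return np.linalg.solve(A,b)
def cloud(p,st=None):
    f,cx,cy=K(p);R,t=pose(p,st);z=p["z_map"];v,u=np.indices(z.shape)
    X=np.stack([(u-cx)/f*z,(v-cy)/f*z,z],-1); return (X-t)@R
def save(n,im): cv2.imwrite("pics/"+n,im[...,::-1])
E
python3 - <<'E'
from h import *
np.set_printoptions(precision=1,suppress=True)
print(env.state())
ps={n:env.capture(n) for n in("scene","top")}
for n,p in ps.items(): save(n+"0.png",p["frame"])
for n,p in ps.items():
  for k in ["vise","vise_jaw","crank_handle","crank_axis","filter_cell","collar_mid","bottle_100","timer","rack_block"]:
    print(n,k,[(round(d["score"],2),np.array(d["location"])) for d in env.tip_of(p,k)])
E
```

```text
pics
{'time': 0.0, 'joint_pos': array([ 1. ,  0.2,  1.6,  0. ,  1.3, -0.2]), 'qvel': array([ 0.,  0., -0.,  0.,  0., -0.]), 'tau': array([ -0. , -41.6, -31.5,   0.1,   0. ,  -0. ]), 'eef_pos': array([221.3, 610.6, 226.4]), 'tcp_rot': array([-3.1, -0. ,  2.8]), 'ft_force': array([-0.4,  0.4,  0.6]), 'wrist_torque': array([-0.,  0., -0.]), 'gripper_force': 0.0, 'finger_gap': 0.9986658636276984}
scene vise [(0.69, array([325.9, 251.3]))]
scene vise_jaw [(0.68, array([315.7, 245.5]))]
scene crank_handle [(0.57, array([279.9, 229.5])), (0.17, array([328.2, 242.1]))]
scene crank_axis []
scene filter_cell [(0.87, array([324.4, 241.7]))]
scene collar_mid [(0.91, array([358.9, 282.6])), (0.79, array([327.5, 216.3])), (0.52, array([279. , 229.8]))]
scene bottle_100 [(0.61, array([251.3, 207.5]))]
scene timer [(0.59, array([214., 211.]))]
scene rack_block [(0.79, array([399.6, 294.9]))]
top vise [(0.67, array([317.5, 183.7])), (0.58, array([412.2, 175.6]))]
top vise_jaw [(0.72, array([317.6, 194.6]))]
top crank_handle [(0.41, array([296.7, 221.9]))]
top crank_axis [(0.92, array([305.4, 229.9]))]
top filter_cell [(0.59, array([319. , 180.7]))]
top collar_mid [(0.79, array([261.9, 207.5])), (0.61, array([324. , 175.5]))]
top bottle_100 [(0.67, array([181.1, 199.8]))]
top timer [(0.57, array([164.1, 250.5]))]
top rack_block [(0.72, array([411.5, 172.4]))]
```

View pics/scene0.png

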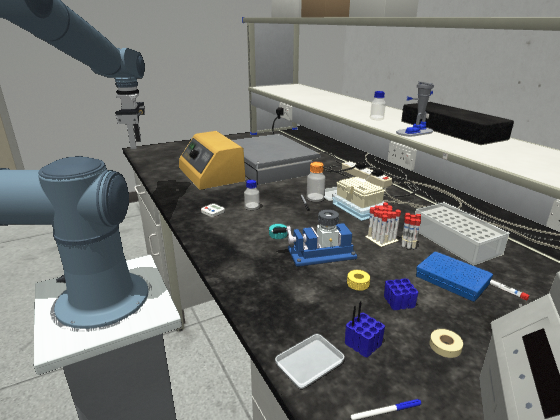

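View pics/top0.png

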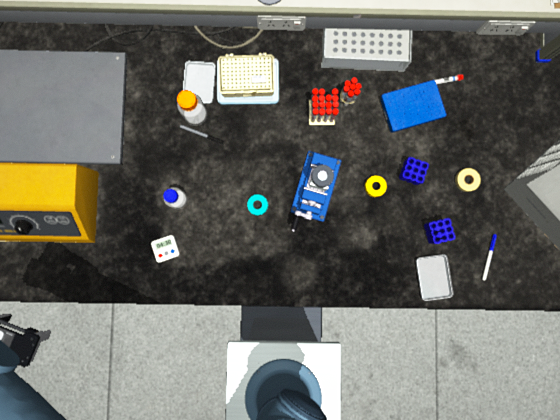

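```bash
python3 - <<'E'
from h import *
np.set_printoptions(precision=1,suppress=True)
s=env.capture("scene");t=env.capture("top")
for p in(s,t): R,tt=pose(p); print(-R.T@tt,R[0])
for k,a,b in [("collar",(327.5,216.3),(324,175.5)),("jaw",(315.7,245.5),(317.6,194.6)),("vise",(325.9,251.3),(317.5,183.7)),("cell",(324.4,241.7),(319,180.7)),("handle",(279.9,229.5),(296.7,221.9)),("bottle",(251.3,207.5),(181.1,199.8)),("timer",(214,211),(164,250.5)),("rack",(399.6,294.9),(411.5,172.4)),("other",(358.9,282.6),(261.9,207.5))]:
  print(k,tri([ray(s,a),ray(t,b)]))
print("axis",atz(t,(305.4,229.9),62), "coll",atz(t,(324,175.5),122),"vise",atz(t,(317.5,183.7),0))
E
```

```text
[   3.4 -916.4  629.7] [ 0.9 -0.5  0. ]
[ 415.1   26.3 1324.2] [ 0. -1.  0.]
collar [603.1 -94.  128.6]
jaw [566.8 -87.9  39.5]
vise [602.  -90.1  10.8]
cell [601.6 -88.8  43.7]
handle [484.6 -27.2  84.3]
bottle [545.1 302.3   3.9]
timer [407.2 342.6   3.6]
rack [ 637.8 -357.9   19.7]
other [ 642.7  -10.1 -151.9]
axis [463.9 -52.   62. ] coll [605.2 -95.3 122. ] vise [600.3 -89.1   0. ]
```

The scene holds three collar-like rings: a dark one on the vise (scene 327,216; top 322,176), a yellow one (358,281; 376,186) and a teal one (279,230; 258,205). The dark one on the spigot fits the description. The network's scene "crank_handle" hit is really the teal ring. I'll bring the wrist camera over the vise.

```bash
cat >> h.py <<'E'
def go(pos,yaw=None,st=None):
    st=st or env.state(); R=Rn.from_euler("xyz",st["tcp_rot"])
    d=R.inv().apply(np.array(pos)-st["eef_pos"])/1000
    yaw=st["tcp_rot"][2] if yaw is None else yaw
    rv=(R.inv()*Rn.from_euler("xyz",[np.pi,0,yaw])).as_rotvec()
    return d,rv
E
python3 - <<'E'
from h import *
np.set_printoptions(precision=4,suppress=True)
st=env.state();print(st["tcp_rot"],st["eef_pos"])
p=env.capture("wrist");print(p["tool_from_camera"],p["vfov"])
for q in [(400,270,330),(520,-70,330)]: print(go(q,2.86))
E
```

```text
[3.1416 0.     2.7938] [221.5535 611.0995 227.4718]
[[  -0.0003   -0.9704   -0.2414   68.5218]
 [   1.       -0.0003   -0.0001   -0.8968]
 [   0.       -0.2414    0.9704 -156.3827]
 [   0.        0.        0.        1.    ]] 70.31014702557042
(array([-0.284 , -0.2599, -0.1025]), array([ 0.    , -0.    , -0.0662]))
(array([-0.5127, -0.5386, -0.1025]), array([ 0.    , -0.    , -0.0662]))
```

Emit:
{"op": "step_arm", "data": {
  "plan": [
    {"tx":-0.284,"ty":-0.26,"tz":-0.1,"az":-0.066},
    {"tx":-0.284,"ty":-0.26,"tz":-0.1,"az":-0.066},
    {"tx":-0.284,"ty":-0.26,"tz":-0.1,"az":-0.066},
    {"tx":-0.284,"ty":-0.26,"tz":-0.1,"az":-0.066},
    {"tx":-0.284,"ty":-0.26,"tz":-0.1,"az":-0.066},
    {"tx":-0.284,"ty":-0.26,"tz":-0.1,"az":-0.066},
    {"tx":-0.51,"ty":-0.54,"tz":-0.08,"az":-0.066},
    {"tx":-0.51,"ty":-0.54,"tz":-0.08,"az":-0.066}
  ]
}}

```text
validation failed for argument at $.pl...
```

```bash
python3 - <<'E'
from h import *
np.set_printoptions(precision=4,suppress=True)
print(env.state()["eef_pos"],env.state()["tcp_rot"],go((520,-70,290),2.86))
E
```

```text
[221.5451 611.1004 227.4892] [ 3.1416 -0.      2.7938] (array([-0.5127, -0.5386, -0.0625]), array([ 0.    , -0.    , -0.0662]))
```

Emit:
{"op": "step_arm", "data": {
  "plan": [
    {"tx":-0.284,"ty":-0.26,"tz":-0.1,"ax":0,"ay":0,"az":-0.066,"jaw":0.094},
    {"tx":-0.284,"ty":-0.26,"tz":-0.1,"ax":0,"ay":0,"az":-0.066,"jaw":0.094},
    {"tx":-0.284,"ty":-0.26,"tz":-0.1,"ax":0,"ay":0,"az":-0.066,"jaw":0.094},
    {"tx":-0.284,"ty":-0.26,"tz":-0.1,"ax":0,"ay":0,"az":-0.066,"jaw":0.094},
    {"tx":-0.284,"ty":-0.26,"tz":-0.1,"ax":0,"ay":0,"az":-0.066,"jaw":0.094},
    {"tx":-0.284,"ty":-0.26,"tz":-0.1,"ax":0,"ay":0,"az":-0.066,"jaw":0.094},
    {"tx":-0.284,"ty":-0.26,"tz":-0.1,"ax":0,"ay":0,"az":-0.066,"jaw":0.094},
    {"tx":-0.284,"ty":-0.26,"tz":-0.1,"ax":0,"ay":0,"az":-0.066,"jaw":0.094}
  ]
}}

```text
time: 1.95
eef_pos: [400.4, 268.0, 328.3]
tcp_rot: [3.141, 0.001, 2.86]
ft_force: [0.3, 0.1, -0.7]
finger_gap: 0.999
gripper_force: 0.0
```

```bash
python3 - <<'E'
from h import *
np.set_printoptions(precision=4,suppress=True)
print(env.state()["eef_pos"],env.state()["tcp_rot"],go((520,-70,290),2.86))
E
```

```text
[400.4357 268.0272 328.3027] [3.141  0.0009 2.8598] (array([-0.2088, -0.2915,  0.0383]), array([ 0.0006,  0.0009, -0.0002]))
```

Emit:
{"op": "step_arm", "data": {
  "plan": [
    {"tx":-0.21,"ty":-0.29,"tz":0.04,"ax":0,"ay":0,"az":0,"jaw":0.094},
    {"tx":-0.21,"ty":-0.29,"tz":0.04,"ax":0,"ay":0,"az":0,"jaw":0.094},
    {"tx":-0.21,"ty":-0.29,"tz":0.04,"ax":0,"ay":0,"az":0,"jaw":0.094},
    {"tx":-0.21,"ty":-0.29,"tz":0.04,"ax":0,"ay":0,"az":0,"jaw":0.094},
    {"tx":-0.21,"ty":-0.29,"tz":0.04,"ax":0,"ay":0,"az":0,"jaw":0.094},
    {"tx":-0.21,"ty":-0.29,"tz":0.04,"ax":0,"ay":0,"az":0,"jaw":0.094},
    {"tx":-0.21,"ty":-0.29,"tz":0.04,"ax":0,"ay":0,"az":0,"jaw":0.094},
    {"tx":-0.21,"ty":-0.29,"tz":0.04,"ax":0,"ay":0,"az":0,"jaw":0.094}
  ]
}}

```text
time: 2.75
eef_pos: [521.4, -71.0, 286.6]
tcp_rot: [-3.141, -0.001, 2.855]
ft_force: [-0.3, -0.7, 0.2]
finger_gap: 1.0
gripper_force: 0.0
```

```bash
cat > look.py <<'E'
from h import *
import sys,pickle
np.set_printoptions(precision=1,suppress=True)
st=env.state();p=env.capture("wrist");n=sys.argv[1]
save(n+".png",p["frame"])
print(st["time"],st["eef_pos"],st["tcp_rot"])
o={}
for k in ["vise","vise_jaw","crank_handle","crank_axis","filter_cell","collar_mid"]:
    o[k]=[(d["score"],d["location"]) for d in env.tip_of(p,k)]
    print(k,[(round(a,2),np.array(b)) for a,b in o[k]])
pickle.dump((st,p,o),open(n+".pkl","wb"))
E
python3 look.py w1
```

```text
2.75 [521.4 -71.  286.6] [-3.1 -0.   2.9]
vise [(0.84, array([288.3, 239.3]))]
vise_jaw [(0.81, array([286.3, 225.2])), (0.49, array([285.8, 239. ]))]
crank_handle [(0.62, array([312.4, 155.6]))]
crank_axis []
filter_cell [(0.76, array([284.7, 248.2]))]
collar_mid [(0.73, array([389.3, 168.9])), (0.58, array([290.2, 275.2]))]
```

View pics/w1.png

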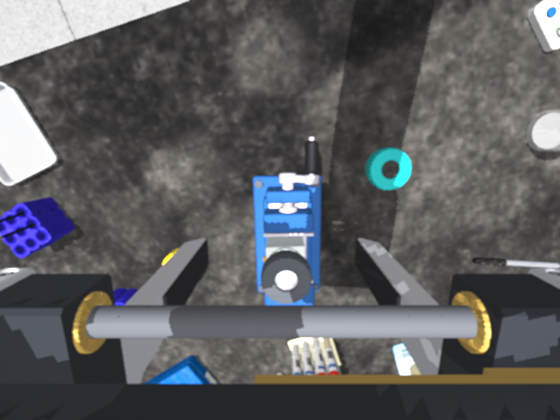

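Up in this view is towards the robot. The black handle is at (312,155) on the vise's +y side, the dark collar at (286,276) on the cell, and the teal ring at (389,168) is a look-alike. Next I'll measure with the depth map and check against the text's heights.

```bash
python3 - <<'E'
from h import *
import pickle
np.set_printoptions(precision=1,suppress=True)
st,p,o=pickle.load(open("w1.pkl","rb"))
C=cloud(p,st); f=p["frame"].astype(int)
for n,z in [("crank_handle",96),("collar_mid",122),("vise",0),("vise_jaw",40),("filter_cell",40)]:
  for s,uv in o[n]: print(n,atz(p,uv,z,st), C[int(uv[1]),int(uv[0])])
# handle: dark points
reg=np.s_[136:174,303:322]; P=C[reg].reshape(-1,3); m=(f[reg].reshape(-1,3).max(1)<60)&(P[:,2]>25)&(P[:,2]<130); H=P[m]
print("handle",m.sum(),H.min(0),H.max(0),np.median(H,0)); 
c=H[:,:2].mean(0);u,s,v=np.linalg.svd(H[:,:2]-c); print("dir",v[0],np.arctan2(v[0][1]/v[0][0],1),"ends",np.percentile((H[:,:2]-c)@v[0],[1,99]),c,"zpct",np.percentile(H[:,2],[5,50,95]))
# collar top ring
reg=np.s_[245:306,255:320];P=C[reg].reshape(-1,3);m=(P[:,2]>125)&(P[:,2]<145);Q=P[m];print("collar top",m.sum(),np.median(Q[:,2]),(Q.min(0)+Q.max(0))/2,np.ptp(Q,axis=0))
# vise base blue orientation
b=(f[...,2]>f[...,0]+70)&(f[...,2]>90)&(C[...,2]>-5)&(C[...,2]<90); b[:170]=0;b[300:]=0;b[:,:250]=0;b[:,325:]=0
for lo,hi in [(5,30),(30,60),(70,90)]:
  m=b&(C[...,2]>lo)&(C[...,2]<hi);X=C[m][:,:2].astype(np.float32)
  if len(X)>20: print(lo,len(X),cv2.minAreaRect(X),np.median(C[m][:,2]))
E
```

```text
crank_handle [482.6 -23.6  96. ] [482.4 -23.2  88.2]
collar_mid [517.3  49.5 122. ] [539.5  88.3  -0.7]
collar_mid [606.  -86.2 122. ] [604.9 -86.2 123.5]
vise [603.7 -85.1   0. ] [582.8 -80.9  60.8]
vise_jaw [569.5 -79.   40. ] [558.5 -76.8  77.7]
vise_jaw [588.9 -85.4  40. ] [582.  -84.8  60. ]
filter_cell [601.8 -90.8  40. ] [581.9 -86.5  93.4]
handle 191 [465.5 -35.2  78.2] [504.1 -13.6  88.1] [485.1 -23.9  84.6]
dir [ 1.  -0.2] -0.24293065698741992 ends [-17.8  17.6] [485.  -24.2] zpct [80.3 84.6 87. ]
collar top 1664 133.79588961853472 [605.5 -91.4 130.5] [58.1 59.  11. ]
5 1935 ((593.8171997070312, -84.07676696777344), (99.21668243408203, 183.41207885742188), 74.63435363769531) 13.003752322524289
30 360 ((578.449951171875, -79.6710433959961), (67.06310272216797, 129.8652801513672), 74.8759536743164) 38.20840851258674
70 1640 ((588.2296752929688, -81.78788757324219), (65.20789337158203, 149.57447814941406), 74.1532211303711) 77.87624888675637
```

```bash
python3 - <<'E'
from h import *
np.set_printoptions(precision=4,suppress=True)
st=env.state();print(st["eef_pos"],st["tcp_rot"],go((485,-24.2,130),2.877),go((485,-24.2,82),2.877)[0])
E
```

```text
[520.8416 -65.561  287.9263] [3.1414 0.0008 2.8621] (array([0.046 , 0.0298, 0.1579]), array([ 0.0001,  0.0008, -0.0149])) [0.046  0.0298 0.2059]
```

Emit:
{"op": "step_arm", "data": {
  "plan": [
    {"tx":0.046,"ty":0.03,"tz":0.09,"ax":0,"ay":0,"az":-0.015,"jaw":0.05},
    {"tx":0.046,"ty":0.03,"tz":0.09,"ax":0,"ay":0,"az":-0.015,"jaw":0.05},
    {"tx":0.046,"ty":0.03,"tz":0.09,"ax":0,"ay":0,"az":-0.015,"jaw":0.05},
    {"tx":0.046,"ty":0.03,"tz":0.09,"ax":0,"ay":0,"az":-0.015,"jaw":0.05},
    {"tx":0.046,"ty":0.03,"tz":0.09,"ax":0,"ay":0,"az":-0.015,"jaw":0.05},
    {"tx":0.046,"ty":0.03,"tz":0.09,"ax":0,"ay":0,"az":-0.015,"jaw":0.05},
    {"tx":0.046,"ty":0.03,"tz":0.09,"ax":0,"ay":0,"az":-0.015,"jaw":0.05}
  ]
}}

```text
time: 3.8
eef_pos: [486.8, -26.3, 199.6]
tcp_rot: [-3.141, 0.004, 2.874]
ft_force: [0.2, 0.0, -0.0]
finger_gap: 0.531
gripper_force: 0.0
```

```bash
python3 look.py w2; python3 - <<'E'
from h import *
import pickle
np.set_printoptions(precision=4,suppress=True)
st,p,o=pickle.load(open("w2.pkl","rb"));print(st["qvel"],env.state()["eef_pos"])
C=cloud(p,st); f=p["frame"].astype(int)
u,v=o["crank_handle"][0][1];print(C[int(v),int(u)])
# dark points near handle by world box
m=(abs(C[...,0]-485)<30)&(abs(C[...,1]+24)<22)&(C[...,2]>40)&(C[...,2]<100)&(f.max(2)<60)
H=C[m];c=H[:,:2].mean(0);_,s,vv=np.linalg.svd(H[:,:2]-c);print(m.sum(),c,vv[0][1]/vv[0][0],np.percentile((H[:,:2]-c)@vv[0],[1,99]),np.percentile((H[:,:2]-c)@vv[1],[1,99]),np.percentile(H[:,2],[5,50,95,99]))
b=(f[...,2]>f[...,0]+70)&(f[...,2]>90)&(abs(C[...,0]-590)<120)&(abs(C[...,1]+85)<75)
for lo,hi in [(5,30),(70,90)]:
  X=C[b&(C[...,2]>lo)&(C[...,2]<hi)]
  if len(X)>20: print(lo,len(X),cv2.minAreaRect(X[:,:2].astype(np.float32)))
m=(C[...,2]>128)&(C[...,2]<140)&(abs(C[...,0]-605)<45)&(abs(C[...,1]+92)<45);Q=C[m]
if len(Q)>20: print("collar",len(Q),Q.min(0),Q.max(0))
E
```

```text
3.8 [486.8 -26.3 199.6] [-3.1  0.   2.9]
vise [(0.8, array([262.9, 295.5])), (0.63, array([286.7, 207.1]))]
vise_jaw [(0.61, array([256.4, 283.4])), (0.36, array([ 83.4, 364.9]))]
crank_handle [(0.76, array([288.3, 209.3]))]
crank_axis [(0.22, array([ 86. , 367.5]))]
filter_cell [(0.7, array([253.4, 309.1])), (0.55, array([258.1, 282.8]))]
collar_mid [(0.9, array([382.5, 213.9])), (0.56, array([250.6, 362. ]))]
[-0.0009  0.0032  0.0171 -0.0021 -0.0013  0.0008] [485.165  -25.5681 197.4641]
[482.5523 -19.8324  88.084 ]
16 [497.0964 -24.0206] -1.1315257060380357 [-10.2202   8.2024] [-4.2353  3.4165] [81.5899 84.7088 87.495  87.5016]
5 1601 ((594.2713012695312, -83.83909606933594), (99.80311584472656, 184.8723602294922), 74.62416076660156)
70 2075 ((574.0403442382812, -72.82347869873047), (60.832176208496094, 178.03915405273438), 73.2602310180664)
collar 1511 [ 575.8665 -119.1274  128.0032] [617.5417 -61.9513 136.145 ]
```

View pics/w2.png

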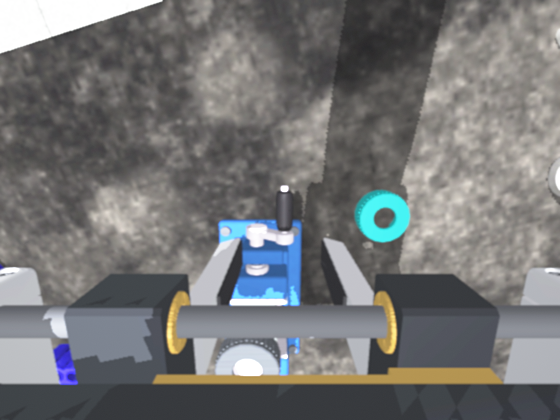

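The handle stands between the fingers' columns, at (285,208). The base rectangle agrees with the first view. I'll refine the handle from depth.

```bash
python3 - <<'E'
from h import *
import pickle
np.set_printoptions(precision=4,suppress=True)
st,p,o=pickle.load(open("w2.pkl","rb"))
C=cloud(p,st)[180:229,268:302].reshape(-1,3);H=C[(C[:,2]>70)&(C[:,2]<100)]
c=H[:,:2].mean(0);_,s,vv=np.linalg.svd(H[:,:2]-c);print(len(H),c,vv[0][1]/vv[0][0],np.percentile((H[:,:2]-c)@vv[0],[1,99]),np.percentile((H[:,:2]-c)@vv[1],[1,99]),np.percentile(H[:,2],[5,50,95,99]))
st=env.state();print(st["eef_pos"],st["tcp_rot"],go((485,-24.2,83),2.877))
E
```

```text
663 [481.7553 -23.3713] -0.2841159283158826 [-19.7988  18.956 ] [-7.5952  7.6949] [80.9012 85.9737 87.8527 88.3571]
[485.165  -25.5681 197.4641] [ 3.1416 -0.      2.8746] (array([0.0005, 0.0013, 0.1145]), array([ 0.    , -0.    , -0.0024]))
```

Emit:
{"op": "step_arm", "data": {
  "plan": [
    {"tx":0.002,"ty":0.002,"tz":0.05,"ax":0,"ay":0,"az":0,"jaw":0.05},
    {"tx":0.002,"ty":0.002,"tz":0.08,"ax":0,"ay":0,"az":0,"jaw":0.05},
    {"tx":0.002,"ty":0.002,"tz":0.1,"ax":0,"ay":0,"az":0,"jaw":0.05},
    {"tx":0.002,"ty":0.002,"tz":0.114,"ax":0,"ay":0,"az":0,"jaw":0.05},
    {"tx":0.002,"ty":0.002,"tz":0.114,"ax":0,"ay":0,"az":0,"jaw":0.05},
    {"tx":0.002,"ty":0.002,"tz":0.114,"ax":0,"ay":0,"az":0,"jaw":0.05}
  ]
}}

```text
time: 4.75
eef_pos: [484.3, -23.2, 84.2]
tcp_rot: [-3.142, 0.001, 2.875]
ft_force: [-0.3, -0.3, -0.1]
finger_gap: 0.531
gripper_force: 0.0
```

Emit:
{"op": "step_arm", "data": {
  "plan": [
    {"tx":0,"ty":0,"tz":0,"ax":0,"ay":0,"az":0,"jaw":0.008},
    {"tx":0,"ty":0,"tz":0,"ax":0,"ay":0,"az":0,"jaw":0.008},
    {"tx":0,"ty":0,"tz":0,"ax":0,"ay":0,"az":0,"jaw":0.008},
    {"tx":0,"ty":0,"tz":0,"ax":0,"ay":0,"az":0,"jaw":0.008},
    {"tx":0,"ty":0,"tz":0,"ax":0,"ay":0,"az":0,"jaw":0.008},
    {"tx":0,"ty":0,"tz":0,"ax":0,"ay":0,"az":0,"jaw":0.008}
  ],
  "force": 40
}}

```text
time: 5.35
eef_pos: [483.9, -22.9, 83.7]
tcp_rot: [3.141, 0.0, 2.875]
ft_force: [-0.6, 1.5, 1.8]
finger_gap: 0.162
gripper_force: 40.0
```

Emit:
{"op": "step_arm", "data": {
  "plan": [
    {"tx":0,"ty":-0.0042,"tz":-0.0053,"ax":0,"ay":0,"az":0,"jaw":0.008},
    {"tx":0,"ty":-0.0094,"tz":-0.0097,"ax":0,"ay":0,"az":0,"jaw":0.008},
    {"tx":0,"ty":-0.0154,"tz":-0.013,"ax":0,"ay":0,"az":0,"jaw":0.008},
    {"tx":0,"ty":-0.0218,"tz":-0.015,"ax":0,"ay":0,"az":0,"jaw":0.008},
    {"tx":0,"ty":-0.0286,"tz":-0.0156,"ax":0,"ay":0,"az":0,"jaw":0.008},
    {"tx":0,"ty":-0.0354,"tz":-0.015,"ax":0,"ay":0,"az":0,"jaw":0.008},
    {"tx":0,"ty":-0.0418,"tz":-0.013,"ax":0,"ay":0,"az":0,"jaw":0.008},
    {"tx":0,"ty":-0.0478,"tz":-0.0097,"ax":0,"ay":0,"az":0,"jaw":0.008}
  ]
}}

```text
time: 6.15
eef_pos: [471.4, -68.6, 93.8]
tcp_rot: [3.14, 0.0, 2.875]
ft_force: [0.2, 6.9, 3.4]
finger_gap: 0.161
gripper_force: 40.0
```

Emit:
{"op": "step_arm", "data": {
  "plan": [
    {"tx":0,"ty":-0.0052,"tz":0.0044,"ax":0,"ay":0,"az":0,"jaw":0.008},
    {"tx":0,"ty":-0.0094,"tz":0.0097,"ax":0,"ay":0,"az":0,"jaw":0.008},
    {"tx":0,"ty":-0.0125,"tz":0.0157,"ax":0,"ay":0,"az":0,"jaw":0.008},
    {"tx":0,"ty":-0.0143,"tz":0.0223,"ax":0,"ay":0,"az":0,"jaw":0.008},
    {"tx":0,"ty":-0.0148,"tz":0.029,"ax":0,"ay":0,"az":0,"jaw":0.008},
    {"tx":0,"ty":-0.0139,"tz":0.0358,"ax":0,"ay":0,"az":0,"jaw":0.008},
    {"tx":0,"ty":-0.0117,"tz":0.0422,"ax":0,"ay":0,"az":0,"jaw":0.008},
    {"tx":0,"ty":-0.0101,"tz":0.0452,"ax":0,"ay":0,"az":0,"jaw":0.008}
  ]
}}

```text
time: 6.95
eef_pos: [468.7, -78.7, 47.6]
tcp_rot: [3.141, -0.0, 2.875]
ft_force: [-1.5, 4.6, 8.4]
finger_gap: 0.163
gripper_force: 40.0
```

Emit:
{"op": "step_arm", "data": {
  "plan": [
    {"tx":0,"ty":0.0019,"tz":0.0028,"ax":0,"ay":0,"az":0,"jaw":0.008},
    {"tx":0,"ty":0.004,"tz":0.0055,"ax":0,"ay":0,"az":0,"jaw":0.008},
    {"tx":0,"ty":0.0064,"tz":0.0079,"ax":0,"ay":0,"az":0,"jaw":0.008},
    {"tx":0,"ty":0.009,"tz":0.0101,"ax":0,"ay":0,"az":0,"jaw":0.008}
  ]
}}

```text
time: 7.35
eef_pos: [471.0, -70.5, 38.1]
tcp_rot: [-3.141, -0.0, 2.875]
ft_force: [-4.2, 1.9, 10.7]
finger_gap: 0.162
gripper_force: 40.0
```

```bash
python3 - <<'E'
from h import *
import pickle
p=env.capture("top");s=env.capture("scene")
print([(round(d["score"],2),d["location"]) for d in env.tip_of(s,"vise_jaw")],env.state()["eef_pos"],env.state()["ft_force"])
a=s["frame"][190:280,255:375];save("s_jaw.png",cv2.resize(a,None,fx=6,fy=6,interpolation=2))
E
```

```text
[(0.64, [318.1, 245.1])] [471.06519955 -70.26988247  37.92288448] [-1.36829117  3.96584669  7.22808236]
```

View pics/s_jaw.png

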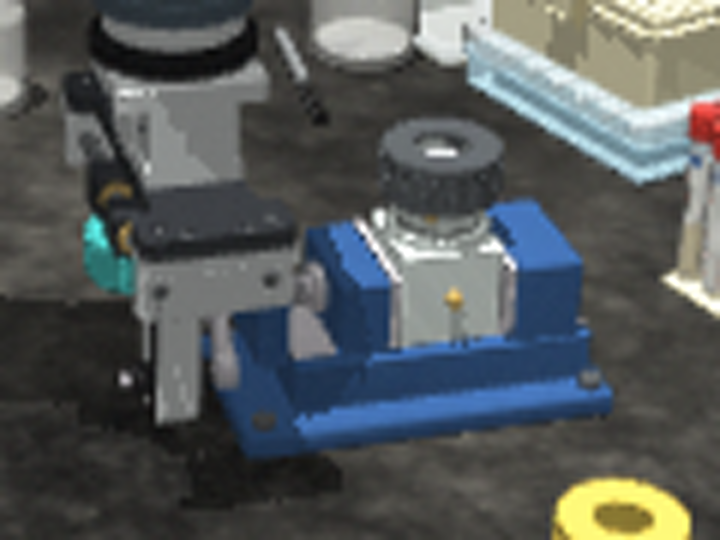

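The crop confirms the dark knurled collar on the cell (at 440,165 in the crop). The moving jaw is close to the cell, so I'll keep cranking while watching the force.

Emit:
{"op": "step_arm", "data": {
  "plan": [
    {"tx":0,"ty":0.0028,"tz":0.0019,"ax":0,"ay":0,"az":0,"jaw":0.008},
    {"tx":0,"ty":0.0058,"tz":0.0035,"ax":0,"ay":0,"az":0,"jaw":0.008},
    {"tx":0,"ty":0.0089,"tz":0.0048,"ax":0,"ay":0,"az":0,"jaw":0.008},
    {"tx":0,"ty":0.0122,"tz":0.0058,"ax":0,"ay":0,"az":0,"jaw":0.008}
  ]
}}

```text
time: 7.9
eef_pos: [474.1, -59.6, 32.4]
tcp_rot: [-3.139, -0.0, 2.876]
ft_force: [-5.4, -2.2, 12.1]
finger_gap: 0.157
gripper_force: 40.0
```

Emit:
{"op": "step_arm", "data": {
  "plan": [
    {"tx":0,"ty":0.0033,"tz":0.0003,"ax":0,"ay":0,"az":0,"jaw":0.008},
    {"tx":0,"ty":0.0067,"tz":0.0005,"ax":0,"ay":0,"az":0,"jaw":0.008},
    {"tx":0,"ty":0.0101,"tz":0.0004,"ax":0,"ay":0,"az":0,"jaw":0.008},
    {"tx":0,"ty":0.0135,"tz":0.0,"ax":0,"ay":0,"az":0,"jaw":0.008}
  ]
}}

```text
time: 8.3
eef_pos: [477.3, -47.2, 31.5]
tcp_rot: [-3.137, 0.0, 2.876]
ft_force: [-2.1, -7.1, 1.0]
finger_gap: 0.161
gripper_force: 40.0
```

Emit:
{"op": "step_arm", "data": {
  "plan": [
    {"tx":0,"ty":0.0033,"tz":-0.0007,"ax":0,"ay":0,"az":0,"jaw":0.008},
    {"tx":0,"ty":0.0066,"tz":-0.0017,"ax":0,"ay":0,"az":0,"jaw":0.008},
    {"tx":0,"ty":0.0097,"tz":-0.0031,"ax":0,"ay":0,"az":0,"jaw":0.008},
    {"tx":0,"ty":0.0126,"tz":-0.0047,"ax":0,"ay":0,"az":0,"jaw":0.008}
  ]
}}

```text
time: 8.7
eef_pos: [480.6, -34.8, 35.6]
tcp_rot: [-3.138, 0.001, 2.876]
ft_force: [1.4, -5.7, -4.4]
finger_gap: 0.158
gripper_force: 40.0
```

Emit:
{"op": "step_arm", "data": {
  "plan": [
    {"tx":0,"ty":0.0028,"tz":-0.0019,"ax":0,"ay":0,"az":0,"jaw":0.008},
    {"tx":0,"ty":0.0054,"tz":-0.0041,"ax":0,"ay":0,"az":0,"jaw":0.008},
    {"tx":0,"ty":0.0077,"tz":-0.0066,"ax":0,"ay":0,"az":0,"jaw":0.008}
  ]
}}

```text
time: 9.0
eef_pos: [482.7, -26.9, 41.9]
tcp_rot: [-3.139, 0.001, 2.875]
ft_force: [3.4, -4.0, -8.0]
finger_gap: 0.16
gripper_force: 40.0
```

Emit:
{"op": "step_arm", "data": {
  "plan": [
    {"tx":0,"ty":0.0021,"tz":-0.0027,"ax":0,"ay":0,"az":0,"jaw":0.008},
    {"tx":0,"ty":0.0039,"tz":-0.0056,"ax":0,"ay":0,"az":0,"jaw":0.008}
  ]
}}

```text
time: 9.2
eef_pos: [483.5, -23.3, 46.8]
tcp_rot: [-3.139, 0.001, 2.875]
ft_force: [8.1, -6.6, -21.3]
finger_gap: 0.158
gripper_force: 40.0
```

Emit:
{"op": "step_arm", "data": {
  "plan": [
    {"tx":0,"ty":0.0,"tz":0.0,"ax":0,"ay":0,"az":0,"jaw":0.008},
    {"tx":0,"ty":0.0,"tz":0.0,"ax":0,"ay":0,"az":0,"jaw":0.008}
  ]
}}

```text
time: 9.4
eef_pos: [483.6, -23.1, 46.9]
tcp_rot: [-3.139, 0.001, 2.875]
ft_force: [6.5, -5.6, -14.4]
finger_gap: 0.158
gripper_force: 40.0
```

Emit:
{"op": "step_arm", "data": {
  "plan": [
    {"tx":0,"ty":0.0008,"tz":-0.0015,"ax":0,"ay":0,"az":0,"jaw":0.008},
    {"tx":0,"ty":0.0008,"tz":-0.0015,"ax":0,"ay":0,"az":0,"jaw":0.008}
  ]
}}

```text
time: 9.6
eef_pos: [483.7, -22.6, 47.8]
tcp_rot: [-3.139, 0.002, 2.875]
ft_force: [8.1, -6.3, -19.7]
finger_gap: 0.158
gripper_force: 40.0
```

Emit:
{"op": "step_arm", "data": {
  "plan": [
    {"tx":0,"ty":-0.0005,"tz":0.001,"ax":0,"ay":0,"az":0,"jaw":0.05},
    {"tx":0,"ty":-0.0005,"tz":0.001,"ax":0,"ay":0,"az":0,"jaw":0.05},
    {"tx":0,"ty":0,"tz":0,"ax":0,"ay":0,"az":0,"jaw":0.05},
    {"tx":0,"ty":0,"tz":0,"ax":0,"ay":0,"az":0,"jaw":0.05},
    {"tx":0,"ty":0,"tz":-0.03,"ax":0,"ay":0,"az":0,"jaw":0.05},
    {"tx":0,"ty":0,"tz":-0.07,"ax":0,"ay":0,"az":0,"jaw":0.06},
    {"tx":0,"ty":0,"tz":-0.12,"ax":0,"ay":0,"az":0,"jaw":0.094},
    {"tx":0,"ty":0,"tz":-0.17,"ax":0,"ay":0,"az":0,"jaw":0.094}
  ]
}}

```text
time: 10.4
eef_pos: [483.7, -21.0, 222.1]
tcp_rot: [-3.142, -0.0, 2.875]
ft_force: [0.7, -0.0, 0.2]
finger_gap: 0.751
gripper_force: 0.0
```

Emit:
{"op": "step_arm", "data": {
  "plan": [
    {"tx":0,"ty":0,"tz":-0.02,"ax":0,"ay":0,"az":0,"jaw":0.094},
    {"tx":0,"ty":0,"tz":-0.02,"ax":0,"ay":0,"az":0,"jaw":0.094},
    {"tx":0,"ty":0,"tz":-0.02,"ax":0,"ay":0,"az":0,"jaw":0.094},
    {"tx":0,"ty":0,"tz":-0.02,"ax":0,"ay":0,"az":0,"jaw":0.094}
  ]
}}

```text
time: 10.8
eef_pos: [483.0, -20.9, 238.0]
tcp_rot: [3.142, -0.004, 2.875]
ft_force: [-0.1, -0.2, -1.4]
finger_gap: 0.998
gripper_force: 0.0
```

```bash
python3 look.py w3; python3 - <<'E'
from h import *
import pickle
np.set_printoptions(precision=4,suppress=True)
st,p,o=pickle.load(open("w3.pkl","rb"));C=cloud(p,st)
m=(C[...,2]>128)&(C[...,2]<142)&(abs(C[...,0]-608)<40)&(abs(C[...,1]+92)<40);Q=C[m]
print(len(Q),Q.min(0),Q.max(0),np.median(Q[:,2]))
pts=Q[:,:2].astype(np.float32);print(cv2.minEnclosingCircle(pts),np.percentile(Q[:,2],[5,50,95]))
print(env.state()["eef_pos"],go((610,-92,200),2.877))
E
```

```text
10.8 [483.  -20.9 238. ] [ 3.1 -0.   2.9]
vise [(0.64, array([259.1, 286.3]))]
vise_jaw [(0.56, array([254.2, 283.4]))]
crank_handle [(0.81, array([278.7, 201.7]))]
crank_axis []
filter_cell [(0.56, array([254.9, 299.6])), (0.47, array([536. , 177.5]))]
collar_mid [(0.96, array([368.8, 212.7])), (0.64, array([248.6, 344.8]))]
1415 [ 586.8936 -121.0499  128.0709] [637.0253 -63.3241 136.1081] 133.90781348523166
((608.1470947265625, -92.53288269042969), 29.291046142578125) [132.3723 133.9078 134.8979]
[484.0274 -21.2489 239.903 ] (array([-0.1402, -0.035 ,  0.0398]), array([-0.    , -0.001 , -0.0022]))
```

View pics/w3.png

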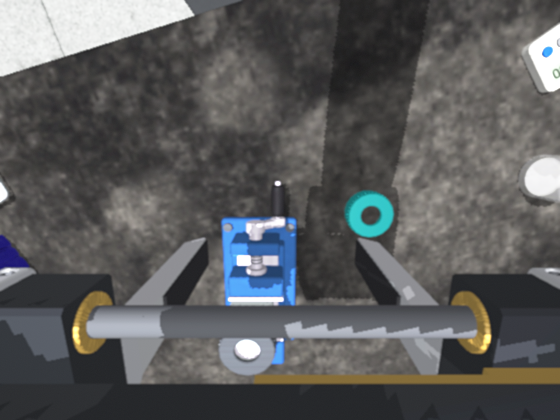

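The crank has been released and stays put, with the handle at (279,200). The collar is at (248,346), centred at about (608, -92.5) with its top at z 134. Next I'll go above it and down.

Emit:
{"op": "step_arm", "data": {
  "plan": [
    {"tx":-0.05,"ty":-0.015,"tz":0.01,"ax":0,"ay":0,"az":0,"jaw":0.094},
    {"tx":-0.1,"ty":-0.03,"tz":0.03,"ax":0,"ay":0,"az":0,"jaw":0.094},
    {"tx":-0.1385,"ty":-0.036,"tz":0.04,"ax":0,"ay":0,"az":0,"jaw":0.094},
    {"tx":-0.1385,"ty":-0.036,"tz":0.06,"ax":0,"ay":0,"az":0,"jaw":0.094},
    {"tx":-0.1385,"ty":-0.036,"tz":0.085,"ax":0,"ay":0,"az":0,"jaw":0.094},
    {"tx":-0.1385,"ty":-0.036,"tz":0.1,"ax":0,"ay":0,"az":0,"jaw":0.094},
    {"tx":-0.1385,"ty":-0.036,"tz":0.109,"ax":0,"ay":0,"az":0,"jaw":0.09},
    {"tx":-0.1385,"ty":-0.036,"tz":0.109,"ax":0,"ay":0,"az":0,"jaw":0.08}
  ]
}}

```text
time: 11.95
eef_pos: [607.6, -92.2, 130.4]
tcp_rot: [3.141, -0.002, 2.875]
ft_force: [0.4, 0.1, 0.9]
finger_gap: 0.903
gripper_force: 0.0
```

Emit:
{"op": "step_arm", "data": {
  "plan": [
    {"tx":0,"ty":0,"tz":0,"ax":0,"ay":0,"az":0,"jaw":0.065},
    {"tx":0,"ty":0,"tz":0,"ax":0,"ay":0,"az":0,"jaw":0.065}
  ],
  "force": 10
}}

```text
time: 12.15
eef_pos: [609.1, -92.7, 133.1]
tcp_rot: [-3.141, 0.003, 2.875]
ft_force: [-0.2, -0.2, -0.1]
finger_gap: 0.734
gripper_force: 0.0
```

Emit:
{"op": "step_arm", "data": {
  "plan": [
    {"tx":0,"ty":0,"tz":0.001,"ax":0,"ay":0,"az":0,"jaw":0.05},
    {"tx":0,"ty":0,"tz":0.001,"ax":0,"ay":0,"az":0,"jaw":0.05},
    {"tx":0,"ty":0,"tz":0.001,"ax":0,"ay":0,"az":0,"jaw":0.05},
    {"tx":0,"ty":0,"tz":0.001,"ax":0,"ay":0,"az":0,"jaw":0.05}
  ],
  "force": 10
}}

```text
time: 12.55
eef_pos: [608.9, -92.8, 131.4]
tcp_rot: [-3.141, 0.002, 2.875]
ft_force: [-0.5, -0.9, 3.4]
finger_gap: 0.627
gripper_force: 10.0
```

Emit:
{"op": "step_arm", "data": {
  "plan": [
    {"tx":0,"ty":0,"tz":0.0,"ax":0,"ay":0,"az":0,"jaw":0.05},
    {"tx":0,"ty":0,"tz":0.0005,"ax":0,"ay":0,"az":0,"jaw":0.05},
    {"tx":0,"ty":0,"tz":0.0005,"ax":0,"ay":0,"az":0.06,"jaw":0.05},
    {"tx":0,"ty":0,"tz":0.0005,"ax":0,"ay":0,"az":0.12,"jaw":0.05},
    {"tx":0,"ty":0,"tz":0.0005,"ax":0,"ay":0,"az":0.18,"jaw":0.05},
    {"tx":0,"ty":0,"tz":0.0005,"ax":0,"ay":0,"az":0.18,"jaw":0.05}
  ],
  "force": 25
}}

```text
time: 13.15
eef_pos: [609.2, -92.7, 131.3]
tcp_rot: [3.141, 0.002, 2.694]
ft_force: [0.1, -0.1, 7.0]
finger_gap: 0.629
gripper_force: 25.0
```

Emit:
{"op": "step_arm", "data": {
  "plan": [
    {"tx":0,"ty":0,"tz":0.0,"ax":0,"ay":0,"az":0.06,"jaw":0.05},
    {"tx":0,"ty":0,"tz":0.0,"ax":0,"ay":0,"az":0.12,"jaw":0.05},
    {"tx":0,"ty":0,"tz":0.0,"ax":0,"ay":0,"az":0.12,"jaw":0.05}
  ]
}}

```text
time: 13.45
eef_pos: [609.2, -92.8, 131.3]
tcp_rot: [3.141, 0.002, 2.574]
ft_force: [0.0, 0.8, 7.0]
finger_gap: 0.626
gripper_force: 25.0
```

Emit:
{"op": "step_arm", "data": {
  "plan": [
    {"tx":0,"ty":0,"tz":0.0,"ax":0,"ay":0,"az":0.05,"jaw":0.05},
    {"tx":0,"ty":0,"tz":0.0,"ax":0,"ay":0,"az":0.1,"jaw":0.05},
    {"tx":0,"ty":0,"tz":0.0,"ax":0,"ay":0,"az":0.1,"jaw":0.05}
  ]
}}

```text
time: 13.75
eef_pos: [609.2, -92.8, 131.3]
tcp_rot: [3.141, 0.002, 2.474]
ft_force: [0.1, -0.1, 6.7]
finger_gap: 0.624
gripper_force: 25.0
```

Emit:
{"op": "step_arm", "data": {
  "plan": [
    {"tx":0,"ty":0,"tz":0.0,"ax":0,"ay":0,"az":0.05,"jaw":0.05},
    {"tx":0,"ty":0,"tz":0.0,"ax":0,"ay":0,"az":0.1,"jaw":0.05},
    {"tx":0,"ty":0,"tz":0.0,"ax":0,"ay":0,"az":0.1,"jaw":0.05}
  ]
}}

```text
time: 14.05
eef_pos: [609.2, -92.9, 131.3]
tcp_rot: [3.141, 0.002, 2.374]
ft_force: [0.2, -0.6, 6.7]
finger_gap: 0.628
gripper_force: 25.0
```

Still resting on the pins, with a steady 7 N. I'll continue one careful step at a time.

Emit:
{"op": "step_arm", "data": {
  "plan": [
    {"tx":0,"ty":0,"tz":0.0,"ax":0,"ay":0,"az":0.05,"jaw":0.05},
    {"tx":0,"ty":0,"tz":0.0,"ax":0,"ay":0,"az":0.1,"jaw":0.05},
    {"tx":0,"ty":0,"tz":0.0,"ax":0,"ay":0,"az":0.1,"jaw":0.05}
  ]
}}

```text
time: 14.35
eef_pos: [609.2, -93.0, 131.3]
tcp_rot: [3.14, 0.002, 2.274]
ft_force: [-0.4, -1.4, 6.5]
finger_gap: 0.625
gripper_force: 25.0
```

Emit:
{"op": "step_arm", "data": {
  "plan": [
    {"tx":0,"ty":0,"tz":0.0,"ax":0,"ay":0,"az":0.05,"jaw":0.05},
    {"tx":0,"ty":0,"tz":0.0,"ax":0,"ay":0,"az":0.1,"jaw":0.05},
    {"tx":0,"ty":0,"tz":0.0,"ax":0,"ay":0,"az":0.1,"jaw":0.05}
  ]
}}

```text
time: 14.65
eef_pos: [609.1, -93.0, 130.8]
tcp_rot: [3.14, 0.002, 2.175]
ft_force: [1.2, -1.3, 4.9]
finger_gap: 0.624
gripper_force: 25.0
```

z dropped 0.5 mm, so I'll probe downward.

Emit:
{"op": "step_arm", "data": {
  "plan": [
    {"tx":0,"ty":0,"tz":0.001,"ax":0,"ay":0,"az":0,"jaw":0.05},
    {"tx":0,"ty":0,"tz":0.001,"ax":0,"ay":0,"az":0.0,"jaw":0.05}
  ]
}}

```text
time: 14.85
eef_pos: [609.1, -92.9, 130.6]
tcp_rot: [3.141, 0.002, 2.176]
ft_force: [-1.5, -0.3, 9.0]
finger_gap: 0.623
gripper_force: 25.0
```

Emit:
{"op": "step_arm", "data": {
  "plan": [
    {"tx":0,"ty":0,"tz":0,"ax":0,"ay":0,"az":0.03,"jaw":0.05},
    {"tx":0,"ty":0,"tz":0,"ax":0,"ay":0,"az":0.06,"jaw":0.05},
    {"tx":0,"ty":0,"tz":0,"ax":0,"ay":0,"az":0.06,"jaw":0.05}
  ]
}}

```text
time: 15.15
eef_pos: [608.6, -92.6, 129.2]
tcp_rot: [3.141, 0.001, 2.115]
ft_force: [-0.7, -0.8, 3.9]
finger_gap: 0.624
gripper_force: 25.0
```

Emit:
{"op": "step_arm", "data": {
  "plan": [
    {"tx":0,"ty":0,"tz":0.001,"ax":0,"ay":0,"az":0.02,"jaw":0.05},
    {"tx":0,"ty":0,"tz":0.002,"ax":0,"ay":0,"az":0.02,"jaw":0.05},
    {"tx":0,"ty":0,"tz":0.002,"ax":0,"ay":0,"az":0.02,"jaw":0.05}
  ]
}}

```text
time: 15.45
eef_pos: [608.5, -92.8, 127.3]
tcp_rot: [3.142, 0.0, 2.095]
ft_force: [-0.3, -1.3, 5.5]
finger_gap: 0.621
gripper_force: 25.0
```

Emit:
{"op": "step_arm", "data": {
  "plan": [
    {"tx":0,"ty":0,"tz":0.001,"ax":0,"ay":0,"az":0,"jaw":0.05},
    {"tx":0,"ty":0,"tz":0.002,"ax":0,"ay":0,"az":0,"jaw":0.05},
    {"tx":0,"ty":0,"tz":0.003,"ax":0,"ay":0,"az":0,"jaw":0.05},
    {"tx":0,"ty":0,"tz":0.003,"ax":0,"ay":0,"az":0,"jaw":0.05}
  ]
}}

```text
time: 15.85
eef_pos: [608.5, -92.8, 124.7]
tcp_rot: [3.141, 0.001, 2.095]
ft_force: [-1.3, -1.0, 7.1]
finger_gap: 0.628
gripper_force: 25.0
```

Emit:
{"op": "step_arm", "data": {
  "plan": [
    {"tx":0,"ty":0,"tz":0.001,"ax":0,"ay":0,"az":0,"jaw":0.05},
    {"tx":0,"ty":0,"tz":0.002,"ax":0,"ay":0,"az":0,"jaw":0.05},
    {"tx":0,"ty":0,"tz":0.002,"ax":0,"ay":0,"az":0,"jaw":0.05}
  ]
}}

```text
time: 16.15
eef_pos: [608.6, -92.9, 123.5]
tcp_rot: [-3.142, 0.0, 2.095]
ft_force: [-3.1, 0.0, 11.1]
finger_gap: 0.625
gripper_force: 25.0
```

Emit:
{"op": "step_arm", "data": {
  "plan": [
    {"tx":0,"ty":0,"tz":0,"ax":0,"ay":0,"az":0,"jaw":0.05},
    {"tx":0,"ty":0,"tz":0.001,"ax":0,"ay":0,"az":0,"jaw":0.05},
    {"tx":0,"ty":0,"tz":0.002,"ax":0,"ay":0,"az":0,"jaw":0.05},
    {"tx":0,"ty":0,"tz":0.002,"ax":0,"ay":0,"az":0,"jaw":0.05}
  ],
  "force": 40
}}

```text
time: 16.55
eef_pos: [608.6, -92.8, 121.7]
tcp_rot: [-3.142, 0.0, 2.095]
ft_force: [-4.1, -0.6, 12.7]
finger_gap: 0.624
gripper_force: 40.0
```

Emit:
{"op": "step_arm", "data": {
  "plan": [
    {"tx":0,"ty":0,"tz":0.001,"ax":0,"ay":0,"az":0,"jaw":0.05},
    {"tx":0,"ty":0,"tz":0.002,"ax":0,"ay":0,"az":0,"jaw":0.05},
    {"tx":0,"ty":0,"tz":0.002,"ax":0,"ay":0,"az":0,"jaw":0.05}
  ]
}}

```text
time: 16.85
eef_pos: [608.6, -92.8, 119.9]
tcp_rot: [-3.141, 0.0, 2.095]
ft_force: [-4.0, -0.1, 12.0]
finger_gap: 0.62
gripper_force: 40.0
```

Emit:
{"op": "step_arm", "data": {
  "plan": [
    {"tx":0,"ty":0,"tz":0.001,"ax":0,"ay":0,"az":0,"jaw":0.05},
    {"tx":0,"ty":0,"tz":0.001,"ax":0,"ay":0,"az":0,"jaw":0.05},
    {"tx":0,"ty":0,"tz":0.001,"ax":0,"ay":0,"az":0,"jaw":0.05}
  ]
}}

```text
time: 17.15
eef_pos: [608.6, -92.9, 119.7]
tcp_rot: [-3.141, 0.0, 2.095]
ft_force: [-7.0, 0.5, 17.3]
finger_gap: 0.624
gripper_force: 40.0
```

Emit:
{"op": "step_arm", "data": {
  "plan": [
    {"tx":0,"ty":0,"tz":0.001,"ax":0,"ay":0,"az":0,"jaw":0.05},
    {"tx":0,"ty":0,"tz":0.001,"ax":0,"ay":0,"az":0,"jaw":0.05},
    {"tx":0,"ty":0,"tz":0.001,"ax":0,"ay":0,"az":0,"jaw":0.05}
  ]
}}

```text
time: 17.45
eef_pos: [608.7, -92.9, 119.7]
tcp_rot: [-3.141, 0.0, 2.095]
ft_force: [-10.5, 1.0, 22.4]
finger_gap: 0.623
gripper_force: 40.0
```

Emit:
{"op": "step_arm", "data": {
  "plan": [
    {"tx":0.0002,"ty":-0.0004,"tz":0,"ax":0,"ay":0,"az":0,"jaw":0.05},
    {"tx":0.0004,"ty":-0.0007,"tz":0,"ax":0,"ay":0,"az":0,"jaw":0.05},
    {"tx":0.0004,"ty":-0.0007,"tz":0,"ax":0,"ay":0,"az":0,"jaw":0.05}
  ]
}}

```text
time: 17.75
eef_pos: [608.6, -92.9, 119.7]
tcp_rot: [3.14, 0.002, 2.095]
ft_force: [-6.4, 0.3, 20.8]
finger_gap: 0.625
gripper_force: 40.0
```

```bash
python3 - <<'E'
from h import *
np.set_printoptions(precision=3,suppress=True)
s=env.capture("scene");st=env.state();print(st["eef_pos"],st["ft_force"],st["wrist_torque"],st["tcp_rot"])
C=cloud(s);m=(abs(C[...,0]-608)<27)&(abs(C[...,1]+92)<27)&(C[...,2]>85)&(C[...,2]<150)
print(np.histogram(C[m][:,2],bins=range(85,150,3)))
save("s_end.png",cv2.resize(s["frame"][170:280,255:375],None,fx=5,fy=5,interpolation=2))
E
```

```text
[608.603 -92.888 119.71 ] [-5.77   1.5   20.032] [ 0.157  1.245 -0.324] [3.14  0.001 2.095]
(array([15, 26, 14,  6,  3,  8,  8,  7,  5, 11,  9, 23, 49, 28,  2,  3,  3,
        6,  3,  5,  5]), array([ 85,  88,  91,  94,  97, 100, 103, 106, 109, 112, 115, 118, 121,
       124, 127, 130, 133, 136, 139, 142, 145, 148]))
```

View pics/s_end.png

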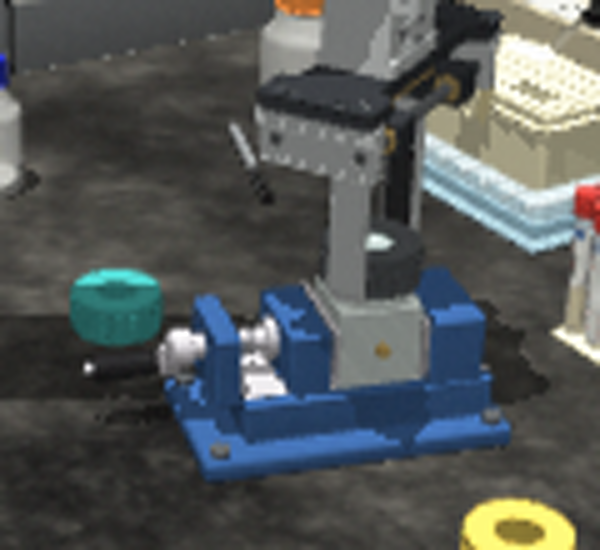

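The collar sits down on the flange (crop 390,260), with its top at about 123 mm as expected for home. z stays rigid under a 20 N push, the jaws hold the cell, and the crank is free. Handing in.

```bash
python3 -c "
from station import env
print(env.finish_job())"
```

```text
the job is handed in; nothing more can be done
None
```

I cranked the vise until it clamped the cell and let go of the crank. The collar dropped over the pins after about 0.75 rad clockwise and is held home against a hard stop under a 20 N push; I handed the job in at about 18 s (no verdict came back).

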